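Hang three tumblers on a balance bar without tipping it

TASK

Hang the two green tumblers and the orange tub on the balance rack by the wire arches of their carriers: the green tumblers on the two hooks of the left arm, one each, and the orange tub, which is as heavy as both together, on the lone hook of the right arm. Hang them alternately left, right, left (first one green, then the orange, then the other green) so that the bar never leans more than ten degrees, let go of each before fetching the next, and leave the bar level with everything hanging still. Leave the other things on the counter where they are.

Things in the scene. Friction and masses are not known exactly. Their poses are not given: they have to be found in the camera images.
- stand: fixed balance rack: wooden base 100 x 150 x 12 mm, dark steel post 14 mm thick, 232 mm high. Origin: on the counter under the post, 20 mm behind the middle; z up, y along the level bar towards the two-hook (left) arm. Its wooden bar (400 x 12 x 16 mm, middle 20 mm before the post axis) pivots 200 mm up about the x axis. Three hooks point to -x, to the robot, at y = 100, 180 and -140 mm
- bar (a joint): tilt of the bar, rad: 0 level, positive when the left arm is up; stops at +-0.26. A soft centring spring (2.5 N m/rad, damping 1.0 N m s/rad) holds it: one green tumbler on the inner hook tilts it 0.08, on the outer 0.14; the tub alone or both green ones alone 0.22. Settles 1 to 1.5 s after a load is let go; the hooks move with it
- hook_inner (a point): hook at 100 mm on the left arm. The point lies on top of its pin, in the middle of the free length, 60 mm before the post axis: an arch shall rest here. Axes as the bar. Steel pin 8 mm thick along x, free 28 mm either way: to +x a collar and the bar, to -x an upturned tip, 30 to 42 mm from this point, that rises 20 mm above it
- hook_outer (a point): the same point of the hook at 180 mm on the left arm
- hook_single (a point): the same point of the hook at 140 mm on the right arm
- green_a: translucent green tumbler, 68 mm wide at the rim, 72 mm high, standing on the counter, fixed in a wire carrier; 0.2 kg in all. Origin: centre of its underside, z up. A 5 mm wire rises from the rim at both sides, in the y-z plane, to a pointed arch; a hook pin passes under it along x. Opening 57 mm high in the middle, 55 mm wide at 40 mm above the rim
- green_a_eye (a point): underside of the arch's highest point, 129.5 mm above the origin: rests on the hook pin when it hangs
- green_a_grip (a point): centre of the wooden grip block, 153 mm above the origin, on top of the arch: 16 mm along x, 26 mm along y, 30 mm high; its underside is 8.5 mm above the arch's underside; axes as the body
- green_b: translucent green tumbler, 68 mm wide at the rim, 72 mm high, standing on the counter, fixed in a wire carrier; 0.2 kg in all. Origin: centre of its underside, z up. A 5 mm wire rises from the rim at both sides, in the y-z plane, to a pointed arch; a hook pin passes under it along x. Opening 57 mm high in the middle, 55 mm wide at 40 mm above the rim
- green_b_eye (a point): underside of the arch's highest point, 129.5 mm above the origin: rests on the hook pin when it hangs
- green_b_grip (a point): centre of the wooden grip block, 153 mm above the origin, on top of the arch: 16 mm along x, 26 mm along y, 30 mm high; its underside is 8.5 mm above the arch's underside; axes as the body
- tub: orange tub, 134 mm wide at the rim, 76 mm high, standing on the counter, fixed in a wire carrier; 0.4 kg in all. Origin: centre of its underside, z up. A 5 mm wire rises from the rim at both sides, in the y-z plane, to a pointed arch; a hook pin passes under it along x. Opening 57 mm high in the middle, 55 mm wide at 40 mm above the rim
- tub_eye (a point): underside of the arch's highest point, 133.5 mm above the origin: rests on the hook pin when it hangs
- tub_grip (a point): centre of the wooden grip block, 157 mm above the origin, on top of the arch: 16 mm along x, 26 mm along y, 30 mm high; its underside is 8.5 mm above the arch's underside; axes as the body
- brown_mug: brown stoneware mug, 131 x 104 x 118 mm, a bystander; origin at the centre of its underside
- spice: spice jar with a red cap, 45 mm wide, 106 mm high, a bystander; origin at the centre of its underside
- lemon: yellow lemon, 83 x 58 x 58 mm, a bystander; origin at its underside
- spoon: steel spoon, 199 x 41 x 16 mm, a bystander; origin at its underside
There are look-alikes about, which are no part of the job. Leave any purple look-alike of the green_a alone.

How it is judged:
By the outcome, as a careful person would: the job done as asked, in the order asked, and still so for the second after the job is handed in, with the robot touching nothing.
It also fails if it takes over 72 s, if anything falls off the work surface, if the arm or the gripper's body presses on something with over 40 N, if the wrist force passes 120 N, or if a joint passes its speed limit or range.

ROBOT

A 7-joint arm with a two-finger parallel gripper is mounted at the origin on a cart in front of the work surface, level with it; the furniture and walls round the work are solid. World frame = base frame: x ahead of the robot, y to its left, z up, the work surface at z = 0. Lengths are in m, angles in rad, forces in N, time in s.
With the tool pointing down it reaches from about 0.4 to 0.9 m from the base axis. Payload 5.5 kg.
Tool frame: the origin (TCP) lies at the very end of the fingers, on their centre line; the grasp point (between the pads) lies 19 mm behind it; z points along the fingers, y is the line along which they close (so a half turn about z gives the same grasp; the last joint's range is limited). The gripper opens to 92 mm and grips with 3 to 60 N. Pads are 19 mm wide; open, the fingers measure 130 mm over their backs; the gripper's body (75 mm by 190 mm) begins 47 mm behind the grasp point.
Start: joints at [1.427, 0.501, -0.427, 1.55, 0.221, 1.138, -0.21], TCP at [0.257, -0.597, 0.227] pointing down, gripper open.
Joint ranges: [-2.88, 2.88], [-0.31, 2.03], [-1.54, 1.56], [0.2, 2.42], [-1.41, 4.55], [0.19, 2.02], [-2.57, 2.57]. Speed limits (rad/s): [2.57, 2.57, 3.14, 3.14, 3.14, 3.14, 3.14].

INTERFACE

Orientations are given as a 3x3 rotation matrix whose columns are the frame's x, y, z axes.
In Python, from plant import * gives the robot as it stands.
- The arm moves only by the tool apply_moves, never from a script. Its argument "series" is text: rows parted by semicolons, each of 6 numbers parted by spaces: the shift along the tool's x, y, z scaled (see below), then the turn, a rotation vector about the tool's x, y, z scaled (see below). In form: dx dy dz rx ry rz; .... A call has exactly 8 rows; each row is the pose to reach, as a shift and turn from the pose commanded when the call began, along the tool's axes at that moment; what a row does not reach only later rows make up. The controller multiplies each number of a shift by 0.3 m and each number of a turn by 1.5 rad. A row lasts 1/8 s, in which the tool goes at most 62.5 mm and 10.7 degrees, less where a joint would pass 70% of its speed; a pose out of reach is approached as far as the arm can. A call with a number of a shift or a turn outside -1 to 1 is refused whole. A call with a gripper value outside its range is refused whole. "gripper" is the opening, from -1 (shut) to 1 (fully open), set as the call begins (left out, the last holds). The fingers move at their own pace and stop on an object; "squeeze" is the grip in N (left out, the last holds). Time passes only in rows, so rows that repeat a pose let the fingers close, or fill a call up. It gives the time, the measured TCP pose, the force, the opening and the grip force at its end, in the units of the state.
- get_state(): the state, without advancing time (a new reading comes with each control period).
- snapshot(name): name is "scene" or "top"; returns a dict with "image" (420x560x3 uint8, red, green, blue), "mtx" (3x3 intrinsics, pixels), "extrinsics" (4x4, takes a point from camera to world coordinates). Camera axes: x right, y down, z forward; pixel columns grow to the right and rows downward; lengths in m; the calibration is good to about 2 mm. A picture is of the moment at which its call begins. There is no depth.
- sign_off(): hands the job in; it is judged then, once.
The state is a dict: "time_s": time; "joint_pos": joint angles; "qvel": joint speeds; "joint_torque": joint torques, N m; "tool_pos": TCP position; "ee_rot": TCP orientation; "wrist_force": force on the tool from outside, world axes, zero at the start; "torque": the same for the moment, N m; "gripper_width": finger opening in m; "finger_force": force on a finger pad.
Only numpy, scipy, OpenCV 4.12 (cv2) and the standard library are available. Lean on these libraries where they do the work, as an engineer would, in place of code of your own. Each camera call takes 0.05 s, during which the arm holds its last target. There are 200 camera calls.

## Working session

There is one attempt and no reset: what is moved stays moved. The work goes in short steps, Python scripts to look and compute and a tool call to move; the robot and the scene stay as the last step left them, time stands still between calls to the robot, and variables do not carry over. Pictures are saved under pics/ and viewed, at most 10 in all, crops included, and the job is handed in when it is done.

Besides the shell and the picture viewer there is one more tool, called as a command line: name --argument value ..., lists and objects as JSON in quotes. apply_moves: Moves the arm, as the interface text tells. Its arguments: {"type":"object","properties":{"series":{"type":"string"},"gripper":{"type":"number"},"squeeze":{"type":"number"}},"required":["series"]}

```bash
mkdir -p pics; python3 - <<'E'
from plant import *
import cv2,numpy as np
for n in("scene","top"):
    s=snapshot(n);cv2.imwrite(f"pics/{n}0.png",s["image"][:,:,::-1]);np.savez(f"pics/{n}0.npz",**s)
    print(n,s["mtx"].tolist(),s["extrinsics"].round(4).tolist())
st=get_state();print(st["tool_pos"],st["ee_rot"],st["time_s"],st["gripper_width"])
E
```

```text
scene [[524.2315967654904, 0.0, 282.2247109751368], [0.0, 524.2315967654904, 221.7057840408641], [0.0, 0.0, 1.0]] [[0.583, -0.3862, 0.7148, -0.954], [-0.8125, -0.2768, 0.5131, -1.0531], [-0.0002, -0.8799, -0.4751, 1.1505], [0.0, 0.0, 0.0, 1.0]]
top [[412.880882983268, 0.0, 284.403451205583], [0.0, 412.880882983268, 211.13854067877335], [0.0, 0.0, 1.0]] [[0.0622, -0.9182, 0.3913, -0.0112], [-0.9981, -0.0561, 0.0271, 0.0009], [-0.003, -0.3922, -0.9199, 1.4787], [0.0, 0.0, 0.0, 1.0]]
[ 0.25685092 -0.59639739  0.2257553 ] [[ 9.18407423e-01  3.95635353e-01 -6.87073088e-04]
 [ 3.95635949e-01 -9.18405935e-01  1.65375961e-03]
 [ 2.32737644e-05 -1.79065591e-03 -9.99998397e-01]] 0.1 0.09203218194180539
```

View pics/scene0.png

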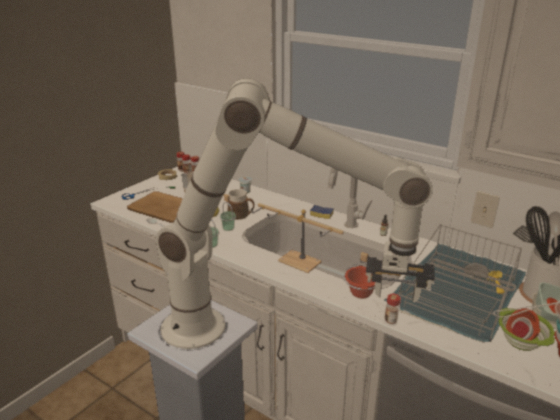

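View pics/top0.png

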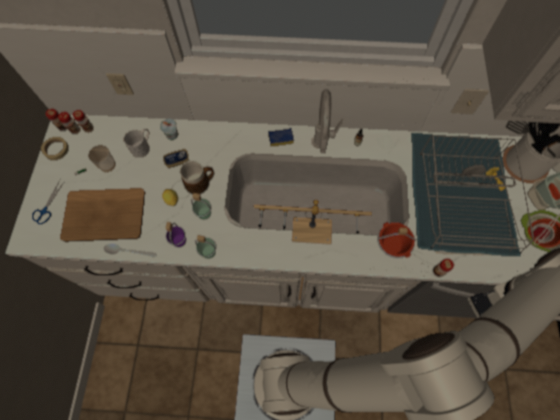

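```bash
python3 - <<'E'
import cv2,numpy as np
t=cv2.imread("pics/top0.png");s=cv2.imread("pics/scene0.png")
a=cv2.resize(t[190:265,155:285],None,fx=4.6,fy=4.6,interpolation=3)[:,:400*2]
b=cv2.resize(t[190:265,285:425],(400*140//140*1,214),interpolation=3)
c=cv2.resize(s[175:255,190:285],(390,328),interpolation=3)
a=cv2.resize(t[190:270,155:255],(410,328),interpolation=3)
d=cv2.resize(t[190:265,240:425],(400,162),interpolation=3);e=cv2.resize(s[195:300,250:410],(400,262),interpolation=3)
H=np.zeros((600,800,3),np.uint8);H[:328,:410]=a;H[:328,410:]=c;H[330:492,:400]=d;H[330:592,400:]=e
cv2.imwrite("pics/crop1.png",H)
E
```

```text
(no output)
```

View pics/crop1.png

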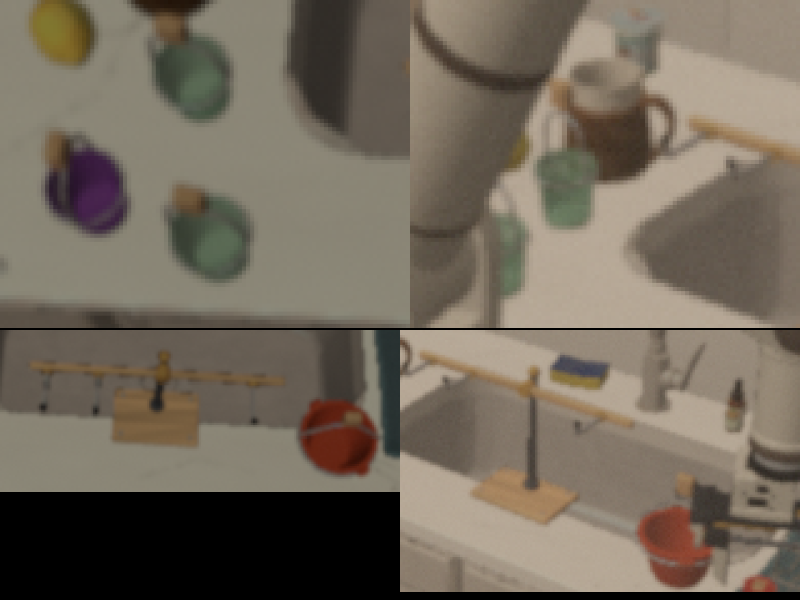

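```bash
cat > h.py <<'E'
import cv2,numpy as np
def ray(s,p):
    d=np.linalg.inv(s["mtx"])@[p[0],p[1],1.];E=s["extrinsics"];return E[:3,3],E[:3,:3]@d
def onz(s,p,z):
    o,d=ray(s,p);return o+d*(z-o[2])/d[2]
def tri(sa,pa,sb,pb):
    A=[];B=[]
    for s,p in((sa,pa),(sb,pb)):
        o,d=ray(s,p);d=d/np.linalg.norm(d);M=np.eye(3)-np.outer(d,d);A.append(M);B.append(M@o)
    return np.linalg.lstsq(np.vstack(A),np.hstack(B),rcond=None)[0]
def proj(s,X):
    E=s["extrinsics"];c=E[:3,:3].T@(np.asarray(X)-E[:3,3]);q=s["mtx"]@c;return q[:2]/q[2]
E
python3 - <<'E'
from h import *
t=dict(np.load("pics/top0.npz"));s=dict(np.load("pics/scene0.npz"))
def blobs(S,name,rng,win,amin):
    h=cv2.cvtColor(S["image"],cv2.COLOR_RGB2HSV);m=cv2.inRange(h,*rng);w=np.zeros_like(m);x0,x1,y0,y1=win;w[y0:y1,x0:x1]=m[y0:y1,x0:x1]
    n,l,st,c=cv2.connectedComponentsWithStats(w)
    for i in range(1,n):
        if st[i,4]>=amin: print(name,c[i].round(1),st[i].tolist(),cv2.minAreaRect(np.argwhere(l==i)[:,::-1].astype(np.float32)))
tan=((8,70,90),(20,190,255))
blobs(t,"tanT",tan,(160,420,180,260),8)
blobs(s,"tanS",tan,(200,400,180,300),8)
g=((50,35,40),(90,255,255))
blobs(t,"greenT",g,(160,240,180,260),20);blobs(s,"greenS",g,(200,250,190,260),20)
o=((0,170,80),(8,255,255));blobs(t,"redT",o,(370,430,210,260),20);blobs(s,"redS",o,(340,385,250,300),20)
for p in((196.5,196.3),(201.3,238.5),(402.8,231.2)): print(onz(t,p,.155).round(3))
def up(S,x0,y0,w,h,k): return cv2.resize(S["image"][y0:y0+h,x0:x0+w],(w*k,h*k),interpolation=2)
H=np.zeros((600,800,3),np.uint8)
for im,(x,y) in((up(t,185,188,33,33,8),(0,0)),(up(t,190,228,33,33,8),(266,0)),(up(t,376,218,33,33,8),(532,0)),(up(t,250,195,125,52,6),(0,270))):
    im=im[:600-y,:800-x];H[y:y+im.shape[0],x:x+im.shape[1]]=im
cv2.imwrite("pics/c2.png",H[:,:,::-1])
E
```

```text
tanT [189.  181.7] [185, 180, 9, 3, 9] ((188.82354736328125, 181.70590209960938), (8.246211051940918, 1.4552137851715088), 14.03624439239502)
tanT [195.2 196.2] [192, 194, 8, 6, 37] ((195.5, 196.5), (7.0, 5.0), 0.0)
tanT [312.4 209.2] [253, 199, 119, 18, 643] ((312.22930908203125, 206.1017303466797), (118.38359832763672, 14.739227294921875), 3.3664608001708984)
tanT [311.5 230.4] [292, 217, 40, 27, 950] ((311.5, 230.0), (26.0, 39.0), 90.0)
tanT [382.7 224.7] [380, 221, 7, 9, 10] ((382.5384216308594, 224.69229125976562), (1.6641007661819458, 9.984603881835938), 33.6900634765625)
tanT [167.5 225.6] [166, 222, 5, 9, 32] ((167.29412841796875, 225.8235321044922), (3.8805696964263916, 8.246211051940918), 14.03624439239502)
tanT [404.6 230.7] [397, 224, 18, 16, 93] ((406.9786376953125, 230.8683319091797), (18.25442886352539, 11.334449768066406), 17.35402488708496)
tanT [200.  237.7] [197, 235, 8, 7, 38] ((200.5, 238.0), (7.0, 6.0), 0.0)
tanT [407.1 255.2] [402, 251, 10, 7, 14] ((407.4198303222656, 255.15565490722656), (3.7880148887634277, 10.295629501342773), 60.945396423339844)
tanS [235.4
[... 1944 characters left out ...]
16, 1.972787857055664), 9.462322235107422)
tanS [392.5 296.1] [387, 293, 10, 7, 34] ((391.7205505371094, 295.6323547363281), (8.746427536010742, 5.487954616546631), 30.963754653930664)
greenT [202.6 209.6] [198, 203, 11, 13, 85] ((203.0, 209.0), (12.0, 10.0), 90.0)
greenT [207.  249.8] [201, 244, 13, 13, 103] ((207.32875061035156, 250.123291015625), (10.533703804016113, 10.767786026000977), 20.556045532226562)
redT [391.4 227.5] [380, 223, 25, 13, 158] ((391.1471252441406, 227.0882568359375), (10.429032325744629, 25.46624183654785), 75.96376037597656)
redT [395.5 244.6] [380, 235, 34, 21, 422] ((396.5, 245.0), (20.0, 33.0), 90.0)
[0.59  0.354 0.155]
[0.434 0.315 0.155]
[ 0.502 -0.368  0.155]
```

View pics/c2.png

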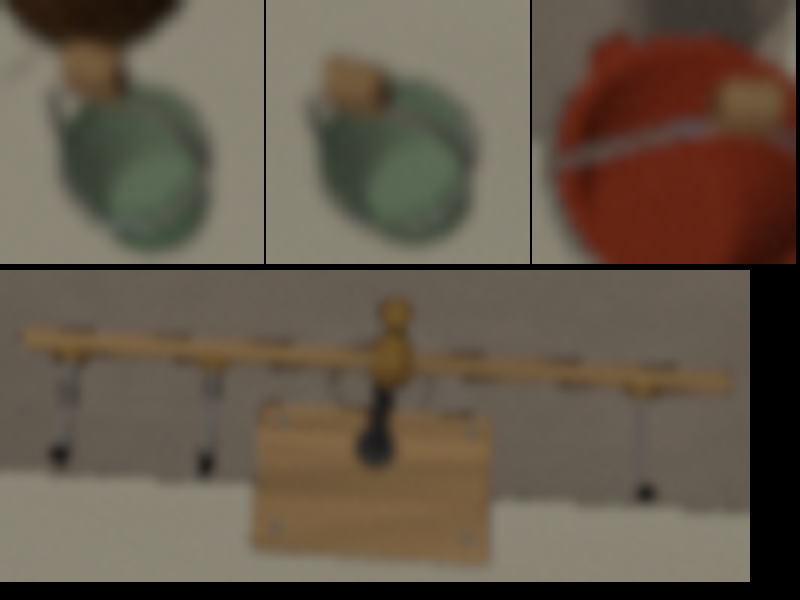

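```bash
python3 - <<'E'
from h import *
t=dict(np.load("pics/top0.npz"));s=dict(np.load("pics/scene0.npz"))
def P(n,v):print(n,np.round(v,4))
L=tri(t,(253.2,205.7),s,(258.4,204.8));R=tri(t,(371.2,213.3),s,(342.4,232.4));P("barL",L);P("barR",R)
Lz=onz(t,(253.2,205.7),.2);Rz=onz(t,(371.2,213.3),.2);P("L,R at .2",[Lz,Rz]);d=Lz-Rz;print("len",np.linalg.norm(d),"yaw",np.arctan2(-d[0],d[1]))
P("tip1",tri(t,(357.1,231.9),s,(321.6,234)));P("tip outer",tri(t,(259.6,225.4),s,(268.4,216)))
for z in(.19,.2,.21,.22):P(z,[onz(t,p,z)[:2] for p in((259.6,225.4),(283.9,226.8),(357.1,231.9))])
# base corners
h=cv2.cvtColor(t["image"],cv2.COLOR_RGB2HSV);
b=[(250+x/6-.4,195+(y-270)/6-.4) for x,y in((260,404),(493,412),(489,564),(252,549))]
B=np.array([onz(t,p,.012) for p in b]);P("base",B[:,:2]);P("mid",B.mean(0));P("sides",np.linalg.norm(B-np.roll(B,-1,0),axis=1))
f=B[0]+B[3]-B[1]-B[2];print("base yaw",np.arctan2(-f[0],f[1]))
f=B[0]+B[1]-B[3]-B[2];print("base yaw x",np.arctan2(f[1],f[0]))
# objects
P("g1",onz(t,(196.2,196.6),.153));P("g1 tri",tri(t,(196.2,196.6),s,(226.5,197.4)))
P("g2",onz(t,(200.7,238.1),.153))
P("tub",onz(t,(402.9,230.5),.157));P("tubtri",tri(t,(402.9,230.5),s,(364,257)))
P("g body",[onz(t,(202.6,209.6),.0),onz(t,(207,249.8),0)])
a,b=onz(s,(222.9,215.2),.072),onz(s,(235.6,215.2),.072);P("g1 feet",[a,b]);d=a-b;print(np.arctan2(-d[0],d[1]),np.linalg.norm(d))
a,b=onz(t,(381,237),.076),onz(t,(414.8,238.1),.076);P("tub feet",[a,b]);d=a-b;print(np.arctan2(-d[0],d[1]),np.linalg.norm(d))
# block top view edge directions
for n,p,q in(("g1",(185+68/8,188+43/8),(185+125/8,188+52/8)),("g2",(190+59/8,228+100/8),(190+109/8,228+113/8))):
    d=onz(t,p,.15)-onz(t,q,.15);print(n,np.arctan2(-d[0],d[1]),np.linalg.norm(d))
H=np.zeros((600,800,3),np.uint8)
def up(S,x0,y0,w,h,k): return cv2.resize(S["image"][y0:y0+h,x0:x0+w],(w*k,h*k),interpolation=2)
for im,(x,y) in((up(s,200,185,60,65,9),(0,0)),):
    H[y:y+im.shape[0],x:x+im.shape[1]]=im
E
```

```text
barL [0.5498 0.1462 0.1919]
barR [ 0.5431 -0.2527  0.1972]
L,R at .2 [[ 0.5462  0.1453  0.2   ]
 [ 0.5426 -0.2528  0.2   ]]
len 0.3980754781029173 yaw -0.009150894890527485
tip1 [ 0.4713 -0.2047  0.207 ]
tip outer [0.5116 0.1012 0.1629]
0.19 [[ 0.4801  0.1185]
 [ 0.4801  0.037 ]
 [ 0.4769 -0.2067]]
0.2 [[ 0.4763  0.1175]
 [ 0.4763  0.0367]
 [ 0.4731 -0.2051]]
0.21 [[ 0.4725  0.1166]
 [ 0.4725  0.0365]
 [ 0.4693 -0.2035]]
0.22 [[ 0.4687  0.1157]
 [ 0.4687  0.0362]
 [ 0.4655 -0.2019]]
base [[ 0.5905  0.0099]
 [ 0.5941 -0.1389]
 [ 0.4917 -0.1382]
 [ 0.4925  0.0096]]
mid [ 0.5422 -0.0644  0.012 ]
sides [0.1489 0.1024 0.1478 0.098 ]
base yaw 0.009338851721137494
base yaw x -0.001990943811671572
g1 [0.5896 0.3557 0.153 ]
g1 tri [0.5905 0.3564 0.1506]
g2 [0.4359 0.3177 0.153 ]
tub [ 0.504  -0.3678  0.157 ]
tubtri [ 0.5041 -0.3674  0.1529]
g body [[0.6048 0.3635 0.    ]
 [0.4429 0.3241 0.    ]]
g1 feet [[0.5648 0.3607 0.072 ]
 [0.5976 0.3149 0.072 ]]
0.6219383065595854 0.056290702639851184
tub feet [[ 0.5058 -0.3106  0.076 ]
 [ 0.509  -0.4315  0.076 ]]
0.026657494374023285 0.12093744423652053
g1 -0.10954892762178928 0.026166780696612203
g2 -0.20057580321276727 0.022467562679991237
```

```bash
python3 - <<'E'
from h import *
t=dict(np.load("pics/top0.npz"));s=dict(np.load("pics/scene0.npz"))
def up(S,x0,y0,w,h,k): return cv2.resize(S["image"][y0:y0+h,x0:x0+w],(w*k,h*k),interpolation=2)
H=np.zeros((600,800,3),np.uint8)
H[:600,:400]=up(s,210,190,40,60,10);H[:300,400:]=up(t,185,190,40,30,10);H[300:600,400:]=up(t,190,230,40,30,10)
H=np.clip(H.astype(float)*1.5,0,255).astype(np.uint8)
cv2.imwrite("pics/c3.png",H[:,:,::-1])
E
```

```text
(no output)
```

View pics/c3.png

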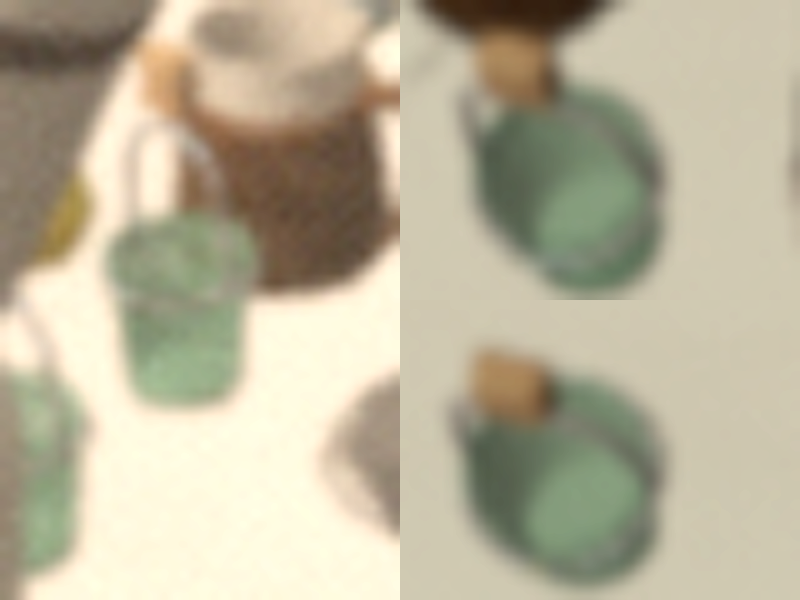

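```bash
python3 - <<'E'
from h import *
t=dict(np.load("pics/top0.npz"));s=dict(np.load("pics/scene0.npz"))
for p,q in(((192,203.5),(210,208)),((196,243.5),(215.2,248))):
    a,b=onz(t,p,.072),onz(t,q,.072);d=a-b;print(a.round(3),b.round(3),((a+b)/2).round(3),np.arctan2(-d[0],d[1]),np.linalg.norm(d))
    c=(a+b)/2
for yaw in(-.2,0,.3,.6):
    u=np.array([-np.sin(yaw),np.cos(yaw),0])*.034;c=np.array([.59,.356,.072])
    print(yaw,[((proj(s,c+k*u)-[210,190]+.45)*10).round(0) for k in(1,-1)])
print(((proj(s,[.562-.096,-.2035,.21]))),proj(s,[.502,-.2035,.2]),proj(s,[.562,-.064,.232]))
E
```

```text
[0.597 0.389 0.072] [0.583 0.319 0.072] [0.59  0.354 0.072] -0.20015503236439408 0.07101646435158863
[0.442 0.351 0.072] [0.429 0.28  0.072] [0.436 0.316 0.072] -0.17551182217550382 0.07203560473689131
-0.2 [array([133., 212.]), array([226., 264.])]
0 [array([122., 218.]), array([237., 259.])]
0.3 [array([109., 227.]), array([249., 249.])]
0.6 [array([103., 237.]), array([255., 239.])]
[320.29325795 233.87161514] [325.39775601 232.29215191] [303.02189662 208.5191968 ]
```

apply_moves --series "0.09 -0.07 -0.1 0 0 0.03; 0.22 -0.17 -0.2 0 0 0.07; 0.36 -0.28 -0.3 0 0 0.11; 0.49 -0.38 -0.4 0 0 0.15; 0.62 -0.48 -0.45 0 0 0.19; 0.75 -0.58 -0.45 0 0 0.23; 0.89 -0.69 -0.45 0 0 0.271; 0.89 -0.69 -0.45 0 0 0.271" --gripper 1 --squeeze 25

```text
time_s: 1.1
tool_pos: [0.4231, -0.296, 0.3621]
ee_rot: [[1.0, 0.009, 0.001], [0.009, -1.0, 0.001], [0.001, -0.001, -1.0]]
wrist_force: [0.8, -0.4, 0.2]
gripper_width: 0.0918
finger_force: 0.0
```

apply_moves --series "0 -0.15 0 0 0 0; 0 -0.3 0 0 0 0; 0 -0.45 0 0 0 0; 0 -0.6 0 0 0 0; 0 -0.75 0 0 0 0; 0 -0.9 0 0 0 0; 0 -1 0 0 0 0; 0 -1 0 0 0 0"

```text
time_s: 2.1
tool_pos: [0.4202, 0.0005, 0.3618]
ee_rot: [[1.0, 0.004, 0.0], [0.004, -1.0, -0.0], [0.0, 0.0, -1.0]]
wrist_force: [0.1, -0.2, -0.5]
gripper_width: 0.0918
finger_force: 0.0
```

apply_moves --series "0 -0.15 0 0 0 0.02; 0 -0.32 0 0 0 0.05; 0.02 -0.49 0 0 0 0.08; 0.04 -0.66 0.05 0 0 0.1; 0.05 -0.83 0.15 0 0 0.127; 0.05 -1 0.25 0 0 0.127; 0.053 -1 0.4 0 0 0.127; 0.053 -1 0.53 0 0 0.127"

```text
time_s: 3.1
tool_pos: [0.4386, 0.2988, 0.2018]
ee_rot: [[0.982, -0.19, 0.003], [-0.19, -0.982, 0.001], [0.003, -0.001, -1.0]]
wrist_force: [-0.5, 0.8, -1.1]
gripper_width: 0.0916
finger_force: 0.0
```

apply_moves --series "-0.01 -0.056 0 0 0 0; -0.01 -0.056 0 0 0 0; -0.01 -0.056 0 0 0 0; -0.01 -0.056 0.05 0 0 0; -0.01 -0.056 0.1 0 0 0; -0.01 -0.056 0.15 0 0 0; -0.01 -0.056 0.2 0 0 0; -0.01 -0.056 0.21 0 0 0"

```text
time_s: 4.1
tool_pos: [0.4355, 0.3153, 0.1381]
ee_rot: [[0.982, -0.189, -0.002], [-0.189, -0.982, -0.002], [-0.002, 0.002, -1.0]]
wrist_force: [-0.0, -1.2, 0.7]
gripper_width: 0.0918
finger_force: 0.0
```

```bash
python3 - <<'E'
from h import *
from plant import *
st=get_state();print(st["tool_pos"],st["ee_rot"].round(3).tolist(),st["joint_pos"],st["wrist_force"])
t=snapshot("top");s=snapshot("scene")
H=np.zeros((480,800,3),np.uint8)
H[:400,:400]=cv2.resize(t["image"][205:265,175:235],(400,400),interpolation=2)
H[:400,400:]=cv2.resize(s["image"][170:270,180:280],(400,400),interpolation=2)
cv2.imwrite("pics/c4.png",H[:,:,::-1])
E
```

```text
[0.4354968  0.31529724 0.13807208] [[0.982, -0.189, -0.002], [-0.189, -0.982, -0.002], [-0.002, 0.002, -1.0]] [-0.43633419  0.39658612 -0.29347927  1.91354193  0.14841816  0.85503531
 -2.56692529] [-0.04797475 -1.22671174  0.7233418 ]
```

View pics/c4.png

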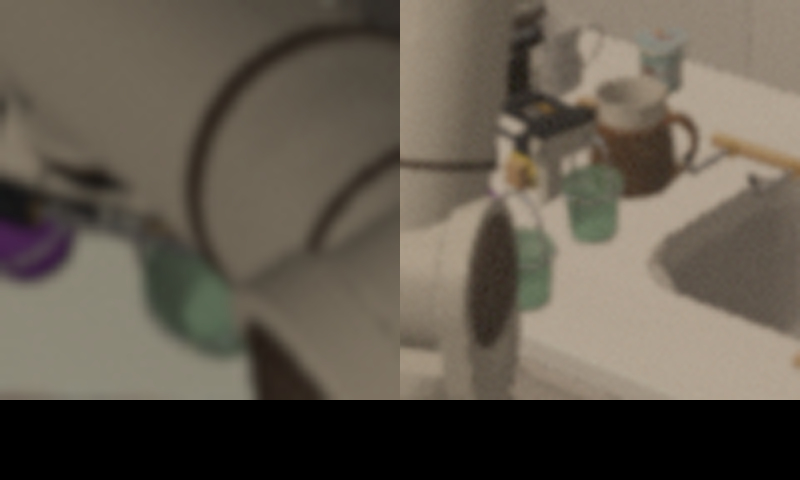

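apply_moves --series "0 0 0 0 0 0; 0 0 0 0 0 0; 0 0 0 0 0 0; 0 0 0 0 0 0; 0 0 0 0 0 0; 0 0 0 0 0 0; 0 0 -0.02 0 0 0; 0 0 -0.05 0 0 0" --gripper -1 --squeeze 30

```text
time_s: 5.2
tool_pos: [0.4361, 0.3156, 0.1548]
ee_rot: [[0.982, -0.189, -0.001], [-0.189, -0.982, -0.001], [-0.001, 0.001, -1.0]]
wrist_force: [0.2, 0.5, -2.4]
gripper_width: 0.0259
finger_force: 30.0
```

apply_moves --series "0 0.02 -0.08 0 0 0; 0.01 0.08 -0.18 0 0 -0.02; 0.02 0.18 -0.26 0 0 -0.05; 0.03 0.3 -0.3 0 0 -0.08; 0.04 0.42 -0.3 0 0 -0.11; 0.05 0.54 -0.3 0 0 -0.126; 0.057 0.63 -0.3 0 0 -0.126; 0.057 0.665 -0.3 0 0 -0.126"

```text
time_s: 6.2
tool_pos: [0.4154, 0.1152, 0.2452]
ee_rot: [[1.0, -0.004, 0.001], [-0.004, -1.0, -0.0], [0.001, 0.0, -1.0]]
wrist_force: [-0.4, -0.3, -2.3]
gripper_width: 0.0261
finger_force: 30.0
```

apply_moves --series "0 0 0 0 0 0; 0 0 0 0 0 0; 0 0 0 0 0 0; 0 0 0 0 0 0; 0 0 0 0 0 0; 0 0 0 0 0 0; 0 0 0 0 0 0; 0 0 0 0 0 0"

```text
time_s: 7.2
tool_pos: [0.4156, 0.1167, 0.2447]
ee_rot: [[1.0, -0.001, 0.0], [-0.001, -1.0, 0.0], [0.0, -0.0, -1.0]]
wrist_force: [0.1, 0.5, -1.7]
gripper_width: 0.0261
finger_force: 30.0
```

```bash
python3 - <<'E'
from h import *
from plant import *
st=get_state();print(st["tool_pos"],st["ee_rot"].round(3).tolist(),st["joint_pos"][6],st["wrist_force"])
t=snapshot("top");s=snapshot("scene");np.savez("pics/t5.npz",**t);np.savez("pics/s5.npz",**s)
H=np.zeros((600,800,3),np.uint8)
H[:300]=cv2.resize(t["image"][195:247,240:380],(800,300),interpolation=2)
H[300:600]=cv2.resize(s["image"][190:265,210:410],(800,300),interpolation=2)
cv2.imwrite("pics/c5.png",H[:,:,::-1])
E
```

```text
[0.41556909 0.11672963 0.24474505] [[1.0, -0.001, 0.0], [-0.001, -1.0, 0.0], [0.0, -0.0, -1.0]] -1.9241055676537115 [ 0.05277679  0.53734972 -1.72244475]
```

View pics/c5.png

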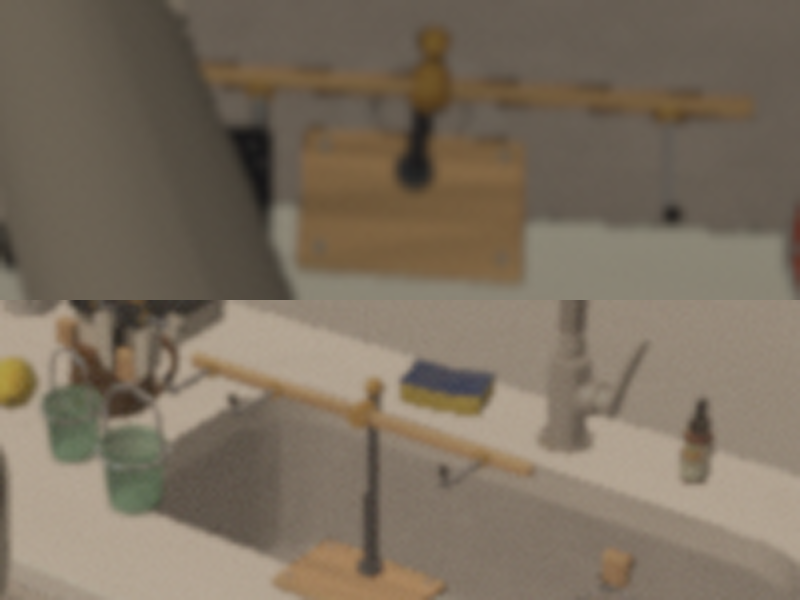

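apply_moves --series "0.02 0 0 0 0 0; 0.06 0 0 0 0 0; 0.11 0 0 0 0 0; 0.16 0 0 0 0 0; 0.21 0 0 0 0 0; 0.26 0 0 0 0 0; 0.28 0 0 0 0 0; 0.288 0 0 0 0 0"

```text
time_s: 8.3
tool_pos: [0.5021, 0.1167, 0.2445]
ee_rot: [[1.0, -0.001, -0.001], [-0.001, -1.0, -0.0], [-0.001, 0.0, -1.0]]
wrist_force: [-0.3, 0.8, -2.4]
gripper_width: 0.0259
finger_force: 30.0
```

apply_moves --series "0 0 0.02 0 0 0; 0 0 0.05 0 0 0; 0 0 0.08 0 0 0; 0 0 0.11 0 0 0; 0 0 0.13 0 0 0; 0 0 0.15 0 0 0; 0 0 0.17 0 0 0; 0 0 0.18 0 0 0"

```text
time_s: 9.3
tool_pos: [0.5016, 0.1151, 0.1902]
ee_rot: [[1.0, -0.002, -0.001], [-0.002, -1.0, -0.002], [-0.001, 0.002, -1.0]]
wrist_force: [-2.4, -5.9, 1.6]
gripper_width: 0.0258
finger_force: 30.0
```

```bash
python3 - <<'E'
from h import *
from plant import *
st=get_state();print(st["tool_pos"],st["wrist_force"])
s=snapshot("scene")
cv2.imwrite("pics/c6.png",cv2.resize(s["image"][185:260,210:350],(784,420),interpolation=2)[:,:,::-1])
E
```

```text
[0.50162452 0.11512731 0.19019136] [-2.36125544 -5.94596772  1.57818317]
```

View pics/c6.png

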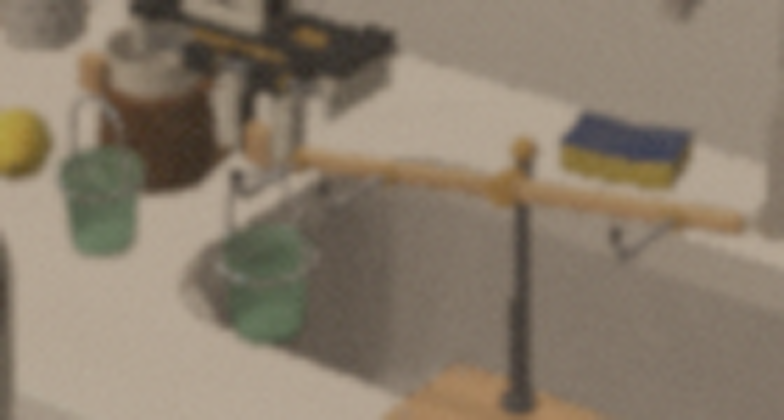

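apply_moves --series "0 0 0 0 0 0; 0 0 0 0 0 0; 0 0 0 0 0 0; 0 0 0 0 0 0; 0 0 -0.05 0 0 0; 0 0 -0.12 0 0 0; 0 0 -0.22 0 0 0; 0 0 -0.32 0 0 0" --gripper 0.15

```text
time_s: 10.35
tool_pos: [0.5021, 0.1168, 0.2888]
ee_rot: [[1.0, -0.001, 0.001], [-0.001, -1.0, 0.0], [0.001, -0.0, -1.0]]
wrist_force: [0.4, 0.1, 0.4]
gripper_width: 0.0525
finger_force: 0.0
```

```bash
python3 - <<'E'
from h import *
from plant import *
st=get_state();print(st["tool_pos"],st["wrist_force"],st["gripper_width"])
s=snapshot("scene");t=snapshot("top")
H=np.zeros((600,800,3),np.uint8)
H[:330]=cv2.resize(s["image"][190:272,210:410],(800,330),interpolation=2)
H[330:]=cv2.resize(t["image"][195:255,240:418],(800,270),interpolation=2)
cv2.imwrite("pics/c7.png",H[:,:,::-1])
E
```

```text
[0.50205099 0.11678    0.28877982] [0.40006169 0.12885627 0.44071095] 0.052544250822786645
```

View pics/c7.png

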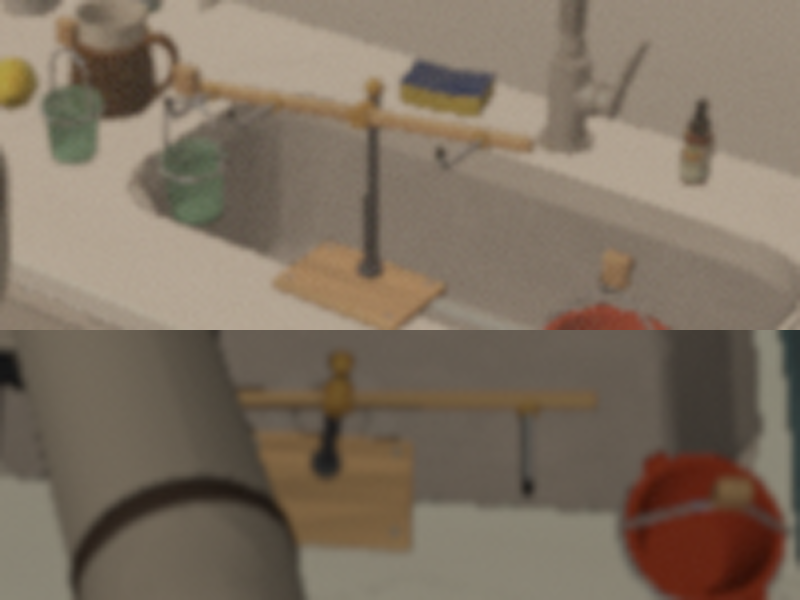

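apply_moves --series "0 0 -0.08 0 0 0; 0 0.05 -0.12 0 0 0; 0 0.15 -0.12 0 0 0; 0 0.3 -0.12 0 0 0; 0 0.45 -0.12 0 0 0; 0 0.6 -0.12 0 0 0; 0 0.75 -0.12 0 0 0; 0 0.85 -0.12 0 0 0"

```text
time_s: 11.45
tool_pos: [0.5005, -0.1422, 0.3225]
ee_rot: [[1.0, -0.005, -0.001], [-0.005, -1.0, -0.001], [-0.001, 0.001, -1.0]]
wrist_force: [0.1, 0.5, 0.3]
gripper_width: 0.0532
finger_force: 0.0
```

apply_moves --series "0 0.15 0 0 0 0; 0 0.3 0 0 0 0; 0 0.45 0 0 0 0; 0 0.6 0 0 0 -0.018; 0 0.72 0.04 0 0 -0.018; 0.007 0.765 0.15 0 0 -0.018; 0.007 0.765 0.27 0 0 -0.018; 0.007 0.765 0.37 0 0 -0.018" --gripper 1

```text
time_s: 12.45
tool_pos: [0.5017, -0.3689, 0.2099]
ee_rot: [[1.0, 0.024, -0.002], [0.024, -1.0, 0.0], [-0.002, -0.0, -1.0]]
wrist_force: [0.3, -0.3, 0.3]
gripper_width: 0.0916
finger_force: 0.0
```

apply_moves --series "0.007 0 0.05 0 0 0; 0.007 0 0.1 0 0 0; 0.007 0 0.15 0 0 0; 0.007 0 0.19 0 0 0; 0.007 0 0.21 0 0 0; 0.007 0 0.22 0 0 0; 0.007 0 0.225 0 0 0; 0.007 0 0.225 0 0 0"

```text
time_s: 13.45
tool_pos: [0.5057, -0.3679, 0.1445]
ee_rot: [[1.0, 0.026, 0.0], [0.026, -1.0, -0.0], [0.0, 0.0, -1.0]]
wrist_force: [-0.4, 0.4, 0.9]
gripper_width: 0.092
finger_force: 0.0
```

apply_moves --series "0 0 0 0 0 0; 0 0 0 0 0 0; 0 0 0 0 0 0; 0 0 0 0 0 0; 0 0 0 0 0 0; 0 0 0 0 0 0; 0 0 -0.02 0 0 0; 0 0 -0.05 0 0 0" --gripper -1 --squeeze 40

```text
time_s: 14.45
tool_pos: [0.5049, -0.3673, 0.1589]
ee_rot: [[1.0, 0.026, -0.002], [0.026, -1.0, 0.001], [-0.002, -0.001, -1.0]]
wrist_force: [-0.8, -0.2, -4.6]
gripper_width: 0.0252
finger_force: 40.0
```

apply_moves --series "-0.02 0 -0.08 0 0 0; -0.07 0 -0.17 0 0 0; -0.13 0 -0.26 0 0 0.01; -0.19 -0.05 -0.33 0 0 0.018; -0.25 -0.15 -0.352 0 0 0.018; -0.287 -0.27 -0.352 0 0 0.018; -0.287 -0.4 -0.352 0 0 0.018; -0.287 -0.5 -0.352 0 0 0.018"

```text
time_s: 15.45
tool_pos: [0.415, -0.2183, 0.2651]
ee_rot: [[1.0, -0.001, -0.0], [-0.001, -1.0, 0.0], [-0.0, -0.0, -1.0]]
wrist_force: [0.6, -0.1, -3.5]
gripper_width: 0.0257
finger_force: 40.0
```

apply_moves --series "0 -0.04 0 0 0 0; 0 -0.055 0 0 0 0; 0 -0.057 0 0 0 0; 0 -0.057 0 0 0 0; 0 -0.057 0 0 0 0; 0 -0.057 0 0 0 0; 0 -0.057 0 0 0 0; 0 -0.057 0 0 0 0"

```text
time_s: 16.45
tool_pos: [0.4156, -0.203, 0.2648]
ee_rot: [[1.0, -0.001, -0.0], [-0.001, -1.0, 0.0], [-0.0, -0.0, -1.0]]
wrist_force: [0.1, -0.4, -3.7]
gripper_width: 0.0256
finger_force: 40.0
```

```bash
python3 - <<'E'
from h import *
from plant import *
st=get_state();print(st["tool_pos"],st["wrist_force"],st["gripper_width"],st["joint_pos"].round(2))
t=snapshot("top");s=snapshot("scene");np.savez("pics/t8.npz",**t);np.savez("pics/s8.npz",**s)
# dark tip pixels of hook_single in scene, tan block of tub
for n,X in(("tip top",[.466,-.2021,.2395]),("tip bottom",[.466,-.2021,.2115]),("eye",st["tool_pos"]-[0,0,.011]),("blk",st["tool_pos"]+[0,0,.0125])):print(n,proj(s,X).round(1))
g=cv2.cvtColor(s["image"],cv2.COLOR_RGB2GRAY);print(g[222:242,308:336])
h=cv2.cvtColor(s["image"],cv2.COLOR_RGB2HSV);m=cv2.inRange(h,(8,70,90),(20,190,255))
n,l,a,c=cv2.connectedComponentsWithStats(m[190:300,240:420])
print([(a[i].tolist(),(c[i]+[240,190]).round(1).tolist()) for i in range(1,n) if a[i,4]>15])
E
```

```text
[ 0.41562648 -0.20299172  0.26481337] [ 0.06628975 -0.36173782 -3.67599713] 0.02560899809225253 [ 0.34  0.09  0.06  1.97 -0.01  1.08 -1.17]
tip top [320.2 226.6]
tip bottom [320.  233.4]
eye [313.  228.8]
blk [313.2 222.9]
[[ 98 107 122 128 129 128 122 124 134 135 129 111  99 100 115 127 134 136
  139 140 136 136 138 143 147 151 152 153]
 [100 107 118 124 123 125 125 126 132 134 126 108  96 102 112 123 126 130
  129 128 128 126 128 130 137 140 143 143]
 [ 97 102 116 117 119 117 116 119 132 137 124 107  98 103 117 121 122 124
  126 122 123 120 115 118 124 130 133 133]
 [ 96 105 112 118 116 113 112 121 131 134 124 100 100 119 129 130 130 131
  125 122 119 109 107 106 114 123 125 126]
 [ 98 109 115 113 114 112 108 118 131 135 119  92  98 121 133 135 135 134
  127 118 113 104 106 110 121 129 131 129]
 [111 116 116 115 114 110 109 118 135 131 112  83  82 111 130 134 134 129
  121 114 115 121 123 128 136 147 151 144]
 [117 114 114 116 114 110 109 117 127 130 114  81  77 105 130 132 126 118
  115 119 128 133 133 133 137 142 142 143]
 [117 116 112 109 112 108 105 108 117 125 117  94  94 109 
[... 1079 characters left out ...]
119 119 120 119 119 121 120 121]
 [ 73  78  77  77  79  82  84  85  85  87  93 101 108 103  96 103 113 115
  117 116 118 119 119 118 121 122 120 121]
 [ 71  78  79  76  81  82  84  86  82  84  89  94 102 103  97  95  97  99
  107 114 117 119 117 120 120 123 121 122]
 [ 74  76  78  78  81  84  79  82  84  86  85  89  98 105 106  97  91  92
   97 107 114 120 120 119 119 122 121 122]]
[([0, 6, 65, 27, 356], [274.5, 212.3]), ([60, 11, 20, 8, 45], [308.7, 204.7]), ([81, 12, 7, 4, 21], [324.1, 203.2]), ([68, 28, 8, 13, 79], [311.6, 224.2]), ([81, 30, 23, 8, 102], [331.7, 223.8]), ([140, 32, 8, 9, 45], [383.2, 226.3]), ([38, 47, 53, 36, 502], [300.5, 259.1]), ([150, 103, 7, 7, 32], [393.1, 296.1])]
```

apply_moves --series "0 0 -0.01 0 0 0; 0.02 0 -0.017 0 0 0; 0.07 0 -0.017 0 0 0; 0.12 0 -0.017 0 0 0; 0.17 0 -0.017 0 0 0; 0.22 0 -0.017 0 0 0; 0.27 0 -0.017 0 0 0; 0.288 0 -0.017 0 0 0"

```text
time_s: 17.55
tool_pos: [0.5032, -0.2028, 0.2697]
ee_rot: [[1.0, -0.0, 0.0], [-0.0, -1.0, 0.0], [0.0, -0.0, -1.0]]
wrist_force: [0.3, 0.0, -5.3]
gripper_width: 0.0257
finger_force: 40.0
```

apply_moves --series "0 0 0.02 0 0 0; 0 0 0.05 0 0 0; 0 0 0.08 0 0 0; 0 0 0.11 0 0 0; 0 0 0.13 0 0 0; 0 0 0.14 0 0 0; 0 0 0.15 0 0 0; 0 0 0.16 0 0 0"

```text
time_s: 18.55
tool_pos: [0.502, -0.204, 0.2221]
ee_rot: [[1.0, -0.002, 0.0], [-0.002, -1.0, -0.001], [0.0, 0.001, -1.0]]
wrist_force: [-2.3, -4.8, -0.8]
gripper_width: 0.0256
finger_force: 40.0
```

apply_moves --series "0 0 0.01 0 0 0; 0 0 0.02 0 0 0; 0 0 0.03 0 0 0; 0 0 0.04 0 0 0; 0 0 0.05 0 0 0; 0 0 0.055 0 0 0; 0 0 0.055 0 0 0; 0 0 0.055 0 0 0"

```text
time_s: 19.55
tool_pos: [0.5022, -0.2032, 0.2055]
ee_rot: [[1.0, -0.001, 0.0], [-0.001, -1.0, -0.0], [0.0, 0.0, -1.0]]
wrist_force: [-1.2, -4.1, -0.4]
gripper_width: 0.0255
finger_force: 40.0
```

apply_moves --series "0 0 0 0 0 0; 0 0 0 0 0 0; 0 0 0 0 0 0; 0 0 0 0 0 0; 0 0 -0.05 0 0 0; 0 0 -0.14 0 0 0; 0 0 -0.26 0 0 0; 0 0 -0.38 0 0 0" --gripper 0.15

```text
time_s: 20.55
tool_pos: [0.5021, -0.2031, 0.3217]
ee_rot: [[1.0, -0.001, 0.001], [-0.001, -1.0, -0.0], [0.001, 0.0, -1.0]]
wrist_force: [-0.2, 0.3, 0.3]
gripper_width: 0.0528
finger_force: 0.0
```

apply_moves --series "0 -0.06 -0.02 0 0 0; 0 -0.18 -0.02 0 0 0; 0 -0.32 -0.02 0 0 0; 0 -0.47 -0.02 0 0 0; 0 -0.62 -0.02 0 0 0; 0 -0.77 -0.02 0 0 0; 0 -0.92 -0.02 0 0 0; 0 -1 -0.02 0 0 0"

```text
time_s: 21.55
tool_pos: [0.5011, 0.1008, 0.3253]
ee_rot: [[1.0, 0.003, -0.001], [0.003, -1.0, 0.001], [-0.001, -0.001, -1.0]]
wrist_force: [0.4, -0.0, 0.1]
gripper_width: 0.0528
finger_force: 0.0
```

```bash
python3 - <<'E'
from h import *
from plant import *
st=get_state();print(st["tool_pos"],st["wrist_force"],st["gripper_width"])
t=snapshot("top");s=snapshot("scene");np.savez("pics/t9.npz",**t);np.savez("pics/s9.npz",**s)
def bl(S,n,lo,hi,w,a0):
    x0,x1,y0,y1=w;h=cv2.cvtColor(S["image"],cv2.COLOR_RGB2HSV)[y0:y1,x0:x1];N,l,a,c=cv2.connectedComponentsWithStats(cv2.inRange(h,lo,hi))
    for i in range(1,N):
        if a[i,4]>=a0:print(n,(c[i]+[x0,y0]).round(1),a[i,2:].tolist())
bl(s,"green",(50,35,40),(90,255,255),(200,300,180,270),20)
bl(s,"red",(0,170,80),(8,255,255),(280,400,200,310),60)
bl(t,"greenT",(50,35,40),(90,255,255),(160,330,180,260),20);bl(t,"redT",(0,170,80),(8,255,255),(300,430,190,260),60)
bl(t,"tanT",(8,70,90),(20,190,255),(160,420,180,260),20);bl(s,"tanS",(8,70,90),(20,190,255),(200,400,180,300),20)
# predicted for tilt .08
a=.08;c,sn=np.cos(a),np.sin(a)
for n,y,zz in(("outer",.18,.1295+0),("single",-.14,.1335)):
    Y=-.0635+y*c;Z=.2+y*sn
    print(n,"blk",proj(s,[.502,Y,Z+.0235]).round(1),"body mid",proj(s,[.502,Y,Z-zz+.038]).round(1),"bodyT",proj(t,[.502,Y,Z-zz+.03]).round(1))
E
```

```text
[0.5011044  0.10080214 0.32527211] [ 0.37696974 -0.02238893  0.0525514 ] 0.05279301007065965
greenT [202.6 210.7] [11, 16, 103]
redT [346.3 219.9] [17, 12, 93]
redT [353.3 238. ] [36, 23, 439]
tanT [195.2 196.3] [8, 7, 37]
tanT [337.9 213.2] [76, 32, 519]
tanT [317.8 230.1] [32, 27, 649]
tanT [167.5 225.6] [5, 9, 32]
tanS [285.7 214. ] [119, 44, 685]
tanS [383.2 226.2] [8, 10, 44]
tanS [305.3 259.8] [65, 33, 668]
tanS [392.3 296. ] [10, 7, 35]
outer blk [256.8 200.8] body mid [257.4 226.2] bodyT [262.1 227.3]
single blk [325.4 229.3] body mid [324.2 256.9] bodyT [351.4 235.4]
```

apply_moves --series "0.03 -0.12 0 0 0 0; 0.08 -0.26 0 0 0 0.02; 0.13 -0.4 0 0 0 0.05; 0.18 -0.54 0 0 0 0.08; 0.23 -0.68 0 0 0 0.11; 0.28 -0.8 0.1 0 0 0.127; 0.297 -0.85 0.22 0 0 0.127; 0.297 -0.85 0.34 0 0 0.127" --gripper 1

```text
time_s: 22.65
tool_pos: [0.5914, 0.3527, 0.2216]
ee_rot: [[0.982, -0.189, -0.001], [-0.189, -0.982, -0.0], [-0.001, 0.0, -1.0]]
wrist_force: [0.7, -0.1, -0.5]
gripper_width: 0.0915
finger_force: 0.0
```

```bash
python3 - <<'E'
from h import *
from plant import *
st=get_state();print(st["tool_pos"],st["ee_rot"].round(3).tolist(),st["joint_pos"][6])
R=st["ee_rot"];d=R.T@(np.array([.590,.356,.138])-st["tool_pos"]);print((d/.3).round(3))
E
```

```text
[0.59143422 0.3526611  0.22157346] [[0.982, -0.189, -0.001], [-0.189, -0.982, -0.0], [-0.001, 0.0, -1.0]] -2.4423417013504047
[-0.007 -0.01   0.279]
```

apply_moves --series "-0.007 -0.01 0.05 0 0 0; -0.007 -0.01 0.1 0 0 0; -0.007 -0.01 0.15 0 0 0; -0.007 -0.01 0.2 0 0 0; -0.007 -0.01 0.24 0 0 0; -0.007 -0.01 0.265 0 0 0; -0.007 -0.01 0.275 0 0 0; -0.007 -0.01 0.275 0 0 0"

```text
time_s: 23.65
tool_pos: [0.5904, 0.3553, 0.141]
ee_rot: [[0.982, -0.191, 0.0], [-0.191, -0.982, 0.0], [0.0, -0.0, -1.0]]
wrist_force: [-0.3, 0.3, 0.3]
gripper_width: 0.0917
finger_force: 0.0
```

apply_moves --series "0 0 0 0 0 0; 0 0 0 0 0 0; 0 0 0 0 0 0; 0 0 0 0 0 0; 0 0 0 0 0 0; 0 0 0 0 0 0; 0 0 -0.02 0 0 0; 0 0 -0.05 0 0 0" --gripper -1 --squeeze 30

```text
time_s: 24.65
tool_pos: [0.5899, 0.3549, 0.1559]
ee_rot: [[0.982, -0.191, -0.001], [-0.191, -0.982, -0.001], [-0.001, 0.001, -1.0]]
wrist_force: [0.5, 0.9, -2.7]
gripper_width: 0.0257
finger_force: 30.0
```

apply_moves --series "0 0 -0.1 0 0 0; -0.05 0.03 -0.22 0 0 0; -0.14 0.09 -0.31 0 0 -0.03; -0.25 0.17 -0.327 0 0 -0.06; -0.36 0.25 -0.327 0 0 -0.09; -0.46 0.32 -0.327 0 0 -0.127; -0.52 0.36 -0.327 0 0 -0.127; -0.538 0.377 -0.327 0 0 -0.127"

```text
time_s: 25.65
tool_pos: [0.4094, 0.2746, 0.2548]
ee_rot: [[1.0, -0.001, 0.001], [-0.001, -1.0, -0.0], [0.001, 0.0, -1.0]]
wrist_force: [-0.8, -0.4, -1.7]
gripper_width: 0.0257
finger_force: 30.0
```

```bash
python3 - <<'E'
from h import *
from plant import *
st=get_state();print(st["tool_pos"],st["ee_rot"].round(3).tolist(),st["joint_pos"][6],st["gripper_width"])
R=st["ee_rot"];d=R.T@(np.array([.41,.0365,.254])-st["tool_pos"]);print((d/.3).round(3))
E
```

```text
[0.40943032 0.27459205 0.25477551] [[1.0, -0.001, 0.001], [-0.001, -1.0, -0.0], [0.001, 0.0, -1.0]] -2.279548805645847 0.02570140813305798
[0.002 0.794 0.003]
```

apply_moves --series "0.002 0.05 0 0 0 0; 0.002 0.15 0 0 0 0; 0.002 0.28 0 0 0 0; 0.002 0.42 0 0 0 0; 0.002 0.56 0 0 0 0; 0.002 0.68 0 0 0 0; 0.002 0.76 0 0 0 0; 0.002 0.794 0 0 0 0"

```text
time_s: 26.65
tool_pos: [0.4113, 0.0345, 0.2542]
ee_rot: [[1.0, -0.005, 0.0], [-0.005, -1.0, -0.0], [0.0, 0.0, -1.0]]
wrist_force: [0.1, -0.2, -2.0]
gripper_width: 0.0262
finger_force: 30.0
```

apply_moves --series "0 0 0 0 0 0; 0 0 0 0 0 0; 0 0 0 0 0 0; 0 0 0 0 0 0; 0 0 0 0 0 0; 0 0 0 0 0 0; 0 0 0 0 0 0; 0 0 0 0 0 0"

```text
time_s: 27.65
tool_pos: [0.4106, 0.0367, 0.254]
ee_rot: [[1.0, -0.001, 0.0], [-0.001, -1.0, -0.0], [0.0, 0.0, -1.0]]
wrist_force: [-0.5, -0.5, -2.3]
gripper_width: 0.0256
finger_force: 30.0
```

```bash
python3 - <<'E'
from h import *
from plant import *
st=get_state();print(st["tool_pos"],st["wrist_force"])
s=snapshot("scene");np.savez("pics/s10.npz",**s)
print("inner tip pred .208",proj(s,[.466,.0362,.228]).round(1),"outer",proj(s,[.466,.1155,.234]).round(1),"single tip",proj(s,[.466,-.203,.209]).round(1),"eye",proj(s,st["tool_pos"]-[0,0,.011]).round(1))
h=cv2.resize(s["image"][185:265,215:365],(795,424),interpolation=2);cv2.imwrite("pics/c10.png",h[:,:,::-1])
E
```

```text
[0.41060294 0.03666233 0.25403512] [-0.46419002 -0.51445239 -2.26246202]
inner tip pred .208 [267.4 211.8] outer [251.2 205. ] single tip [320.2 234.1] eye [258.3 213.7]
```

View pics/c10.png

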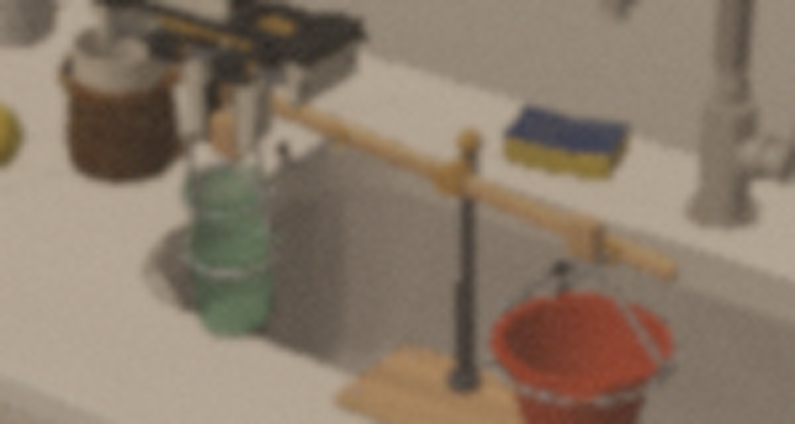

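apply_moves --series "0.02 0 0 0 0 0; 0.07 0 0 0 0 0; 0.12 0 0 0 0 0; 0.17 0 0 0 0 0; 0.22 0 0 0 0 0; 0.27 0 0 0 0 0; 0.3 0 0 0 0 0; 0.305 0 0 0 0 0"

```text
time_s: 28.7
tool_pos: [0.5026, 0.0366, 0.2539]
ee_rot: [[1.0, -0.001, -0.0], [-0.001, -1.0, 0.0], [-0.0, -0.0, -1.0]]
wrist_force: [-0.1, -0.1, -2.5]
gripper_width: 0.0255
finger_force: 30.0
```

apply_moves --series "0 0 0.02 0 0 0; 0 0 0.05 0 0 0; 0 0 0.08 0 0 0; 0 0 0.1 0 0 0; 0 0 0.12 0 0 0; 0 0 0.13 0 0 0; 0 0 0.14 0 0 0; 0 0 0.145 0 0 0"

```text
time_s: 29.7
tool_pos: [0.5021, 0.0365, 0.2105]
ee_rot: [[1.0, -0.001, -0.0], [-0.001, -1.0, -0.0], [-0.0, 0.0, -1.0]]
wrist_force: [-2.8, -0.4, 4.7]
gripper_width: 0.0256
finger_force: 30.0
```

apply_moves --series "0 0 0 0 0 0; 0 0 0 0 0 0; 0 0 0 0 0 0; 0 0 0 0 0 0; 0 0 0 0 0 0; 0 0 0 0 0 0; 0 0 0 0 0 0; 0 0 0 0 0 0"

```text
time_s: 30.7
tool_pos: [0.5021, 0.0365, 0.2105]
ee_rot: [[1.0, -0.001, -0.0], [-0.001, -1.0, -0.0], [-0.0, 0.0, -1.0]]
wrist_force: [-2.9, 0.2, 3.2]
gripper_width: 0.0262
finger_force: 30.0
```

apply_moves --series "0 0 0 0 0 0; 0 0 0 0 0 0; 0 0 0 0 0 0; 0 0 0 0 0 0; 0 0 -0.05 0 0 0; 0 0 -0.14 0 0 0; 0 0 -0.26 0 0 0; 0 0 -0.38 0 0 0" --gripper 0.1

```text
time_s: 31.7
tool_pos: [0.5022, 0.0366, 0.3268]
ee_rot: [[1.0, -0.001, 0.001], [-0.001, -1.0, 0.0], [0.001, -0.0, -1.0]]
wrist_force: [1.1, -0.3, 0.2]
gripper_width: 0.0503
finger_force: 0.0
```

apply_moves --series "0 0.02 -0.05 0 0 0; 0 0.04 -0.1 0 0 0; 0 0.06 -0.15 0 0 0; 0 0.08 -0.2 0 0 0; 0 0.1 -0.2 0 0 0; 0 0.1 -0.2 0 0 0; 0 0.1 -0.2 0 0 0; 0 0.1 -0.2 0 0 0"

```text
time_s: 32.7
tool_pos: [0.5019, 0.0069, 0.384]
ee_rot: [[1.0, -0.001, -0.001], [-0.001, -1.0, 0.0], [-0.001, -0.0, -1.0]]
wrist_force: [0.0, 0.6, 0.6]
gripper_width: 0.0505
finger_force: 0.0
```

apply_moves --series "0 0 0 0 0 0; 0 0 0 0 0 0; 0 0 0 0 0 0; 0 0 0 0 0 0; 0 0 0 0 0 0; 0 0 0 0 0 0; 0 0 0 0 0 0; 0 0 0 0 0 0"

```text
time_s: 33.7
tool_pos: [0.5021, 0.0066, 0.3845]
ee_rot: [[1.0, -0.001, 0.0], [-0.001, -1.0, 0.0], [0.0, -0.0, -1.0]]
wrist_force: [0.1, -0.1, 0.0]
gripper_width: 0.0504
finger_force: 0.0
```

apply_moves --series "0 0 0 0 0 0; 0 0 0 0 0 0; 0 0 0 0 0 0; 0 0 0 0 0 0; 0 0 0 0 0 0; 0 0 0 0 0 0; 0 0 0 0 0 0; 0 0 0 0 0 0"

```text
time_s: 34.7
tool_pos: [0.5021, 0.0066, 0.3846]
ee_rot: [[1.0, -0.001, 0.0], [-0.001, -1.0, 0.0], [0.0, -0.0, -1.0]]
wrist_force: [-0.3, 1.0, 0.2]
gripper_width: 0.0506
finger_force: 0.0
```

```bash
python3 - <<'E'
from h import *
from plant import *
a=snapshot("scene")
for _ in range(6): b=snapshot("scene")
t=snapshot("top");s0=dict(np.load("pics/scene0.npz"))
w=np.s_[185:275,215:365]
print("motion",cv2.absdiff(cv2.GaussianBlur(a["image"],(5,5),0),cv2.GaussianBlur(b["image"],(5,5),0))[w].max())
# bar slope now vs start, right of post (row centroid of tan per column)
def bar(S,c0,c1):
    h=cv2.cvtColor(S["image"],cv2.COLOR_RGB2HSV);m=cv2.inRange(h,(8,70,90),(20,190,255))[190:245]
    X=[];Y=[]
    for c in range(c0,c1):
        r=np.flatnonzero(m[:,c]);
        if 2<=len(r)<=6:X.append(c);Y.append(r.mean()+190)
    return np.polyfit(X,Y,1),np.polyval(np.polyfit(X,Y,1),[c0,c1])
print(bar(s0,308,320),bar(b,308,320));print(bar(s0,285,298),bar(b,285,298))
h=cv2.cvtColor(b["image"],cv2.COLOR_RGB2HSV);m=cv2.inRange(h,(40,25,40),(95,255,255))[190:270,215:300]
N,l,st,c=cv2.connectedComponentsWithStats(m);print([((c[i]+[215,190]).round(1).tolist(),st[i].tolist()) for i in range(1,N) if st[i,4]>20])
for y in(.1165,.0365):print(proj(b,[.502,y,.2-.1295+.036]).round(1))
for y in(.1165,.0365,-.2035):print("blk",proj(b,[.502,y,.2235]).round(1))
print(get_state()["wrist_force"],get_state()["tool_pos"])
E
```

```text
motion 4
(array([  0.17255208, 167.21192708]), array([220.35796875, 222.42859375])) (array([ 0.73333333, -1.2       ]), array([224.66666667, 233.46666667]))
(array([  0.38736264, 102.81593407]), array([213.21428571, 218.25      ])) (array([  0.36888112, 107.96503497]), array([213.09615385, 217.89160839]))
[([258.6, 223.8], [37, 30, 11, 8, 42]), ([273.6, 229.0], [51, 35, 13, 9, 65]), ([257.5, 234.0], [37, 39, 12, 11, 107]), ([273.4, 239.5], [52, 44, 13, 11, 111])]
[257.4 229.7]
[273.2 235.4]
blk [256.7 204. ]
blk [272.9 209.3]
blk [325.6 226.7]
[-0.29160698  0.29733304  0.15570914] [0.50208848 0.00654317 0.38453004]
```

apply_moves --series "0 0 0 0 0 0; 0 0 0 0 0 0; 0 0 0 0 0 0; 0 0 0 0 0 0; 0 0 0 0 0 0; 0 0 0 0 0 0; 0 0 0 0 0 0; 0 0 0 0 0 0"

```text
time_s: 36.1
tool_pos: [0.5021, 0.0066, 0.3846]
ee_rot: [[1.0, -0.001, 0.0], [-0.001, -1.0, -0.0], [0.0, 0.0, -1.0]]
wrist_force: [0.1, -0.0, 0.2]
gripper_width: 0.0506
finger_force: 0.0
```

apply_moves --series "0 0 0 0 0 0; 0 0 0 0 0 0; 0 0 0 0 0 0; 0 0 0 0 0 0; 0 0 0 0 0 0; 0 0 0 0 0 0; 0 0 0 0 0 0; 0 0 0 0 0 0"

```text
time_s: 37.1
tool_pos: [0.5021, 0.0065, 0.3845]
ee_rot: [[1.0, -0.001, 0.0], [-0.001, -1.0, -0.0], [0.0, 0.0, -1.0]]
wrist_force: [0.6, 0.3, 0.0]
gripper_width: 0.0505
finger_force: 0.0
```

```bash
python3 -c "
from plant import *
print(sign_off())"
```

```text
the job is handed in; nothing more can be done
None
```

The job is handed in at about 37 s: one green tumbler on the outer left hook, then the orange tub on the right hook, then the other green on the inner left hook; the last camera check showed the bar level and everything still, with the arm clear.

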